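# Gauge two end caps on the thread plug, keep the one that goes home

### The arm

A 7-joint arm with a two-finger parallel gripper is mounted at the origin on the work surface. World frame = base frame: x ahead of the robot, y to its left, z up, the work surface at z = 0. Lengths are in mm, angles in rad, forces in N, time in s.
With the tool pointing down it reaches from about 425 to 875 mm from the base axis. Payload 4.7 kg.
Tool frame: the origin (TCP) lies midway between the tips of the shut fingers; the grasp point (between the pads) lies 19 mm behind it (ctrl.pinch_z is the distance from the TCP to the grasp point, in mm); z points along the fingers, y is the line along which they close (so a half turn about z gives the same grasp; the last joint's range is limited). The gripper opens to 87 mm and grips with 3 to 60 N. Pads are 19 mm wide; open, the fingers measure 117 mm over their backs; the gripper's body (75 mm by 190 mm) begins 51 mm behind the grasp point.
Start: joints at [1.163, 0.321, -0.07, 1.45, 0.023, 1.371, -0.057], TCP at [266.095, -593.059, 222.587] pointing down, gripper open.
Joint ranges: [-2.86, 2.86], [-0.3, 2.09], [-1.38, 1.24], [0.06, 2.45], [-1.56, 4.7], [0.09, 2.05], [-2.69, 2.69]. Speed limits (rad/s): [2.57, 2.57, 3.14, 3.14, 3.14, 3.14, 3.14].

### API

Orientations are given as a unit quaternion [x, y, z, w].
In Python, from cell import ctrl gives the robot as it stands.
- The arm moves only by the tool arm_command, never from a script. Its argument "plan" is a list of rows, each a list of 7 numbers: the shift along the world's x, y, z in cm, then the turn, a rotation vector about the world's x, y, z in rad, then the opening, from -1 (shut) to 1 (fully open). In form: [[dx, dy, dz, rx, ry, rz, hand], ...]. A call has 1 to 20 rows; each row is the pose to reach, as a shift and turn from the pose commanded when the call began; what a row does not reach only later rows make up. A row lasts 1/10 s, in which the tool goes at most 50 mm and 8.59 degrees, less where a joint would pass 70% of its speed; a pose out of reach is approached as far as the arm can. A call with a gripper value outside its range is refused whole. The fingers move at their own pace and stop on an object; "grip_force" is the grip in N (left out, the last holds). Time passes only in rows, so rows that repeat a pose let the fingers close. It gives the time, the measured TCP pose, the force, the opening and the grip force at its end, in the units of the state.
- ctrl.sense(): the state, without advancing time (a new reading comes with each control period).
- ctrl.grab_frame(name): name is "scene" or "top" or "wrist"; returns the picture (400x640x3 uint8, red, green, blue); there is no depth.
- ctrl.camera_params(name): a dict with "camera_matrix" (3x3 intrinsics, pixels), "rvec" (rotation vector, rad) and "tvec" (3), from world to camera coordinates, as OpenCV has them. Camera axes: x right, y down, z forward; pixel columns grow to the right and rows downward; lengths in mm; the calibration is good to about 2 mm. A picture is of the moment at which its call begins: read the wrist's pose just before it. camera_params takes no time and is no camera call; for the wrist camera it gives the pose at the moment of the call.
- ctrl.job_done(): hands the job in; it is judged then, once.
The state is a dict: "time_s": time; "qpos": joint angles; "qvel": joint speeds; "effort": joint torques, N m; "position": TCP position; "tcp_rot": TCP orientation; "contact_force": force on the tool from outside, world axes, zero at the start; "moment": the same for the moment, N m; "grip_width": finger opening in mm; "finger_force": force on a finger pad.
Only numpy, scipy, OpenCV 4.12 (cv2) and the standard library are available. Lean on these libraries where they do the work, as an engineer would, in place of code of your own. Each camera call takes 0.05 s, during which the arm holds its last target. There are 200 camera calls.

### The job

Each of the two hexagonal end caps in the open mould was cast round a loose sealing disc, and in one of them (it cannot be seen which) the disc is too thick, so that cap will not turn fully home. Lift a cap out and screw it clockwise onto the inclined thread gauge, without forcing it: leave the good cap there, turned fully home against the gauge's shoulder, ready for its leak check. Put the cap that binds short of the shoulder in the round scrap tin, and leave everything else on the cart where it is.

Things in the scene. Friction and masses are not known exactly. Their poses are not given: they have to be found in the camera images.
- cap_a: One of two outwardly identical black resin end caps: hexagonal cup 46 mm across flats, 53 across corners, 42 tall, open below, about 90 g. Origin: centre of the open rim; +z from rim to closed end (up in the mould). +x is square to a flat; flats every 60 deg about z. In the mould +x lies along the mould's +x within 2 deg, rim on the cavity floor, 32 mm standing clear above the cavity wall.
- cap_b: The other cap, same frame; either may be the good one. Inside both: bore 39 mm wide, three round lugs (the thread) 3.6 mm thick at 0, 120, 240 deg from +x, middles 10.5 mm above the rim, tips on a 14.3 mm radius; above the lugs a loose captive disc. In the bad cap the disc is too thick: it jams between the gauge's tip and the bore's end with the rim still 4 mm off the shoulder, a hard stop.
- mould: Lower half of an open two-cavity aluminium casting mould, fixed: plate 104 x 190 x 18 mm (long side along its y), two hexagonal cavity walls 10 mm high on it. Origin: centre of its underside. Cavities centred 45 mm to either side along y, floors at 18 mm, wall tops at 28 mm, walls 9 mm thick, 1.5 mm clear of the caps all round.
- gauge: Steel thread plug gauge fixed on an inclined stand, axis leaning 30 deg from vertical, roughly toward the robot. Origin: centre of the shoulder's upper face (58 mm disc) on which a good cap's rim seats, 77 mm above the cart top. +z: plug axis, out of the plug; +x: up-slope. Plug 24.5 mm long, core 24 mm, thread 35 mm outside. Turning a cap on takes a few N; forcing means over 100 N on the gauge.
- gauge_tip (a point): Centre of the plug's free end, 24.5 mm along the gauge's +z. The thread is right-handed, three-start, lead 24 mm per turn (1 mm in 15 deg): three ridges 3 mm thick run down clockwise, seen from the free end, from their starts at 0, 120 and 240 deg about the axis from the gauge's +x.
- ridge_start (a point): Start of the ridge at 0 deg: 17.5 mm from the axis, 22.5 mm above the shoulder. Slid straight on, a cap's lugs land on the ridges: t deg (0 to 120) clockwise of a start a lug rests with its middle about 26 mm - t/15 mm above the shoulder. Turned clockwise it follows the ridge down, passing under the next start at t = 120. A good cap is home near t = 230; the bad one binds near t = 170.
- tin: Round sheet-metal scrap tin, fixed, open on top, 134 mm across, 28 mm high, wall and floor 2.5 mm. Origin: centre of its underside.
- glock_bar: Bystander: nickel-plated glockenspiel bar on felt feet, 150 x 32 x 13 mm, origin centre of underside, long axis x.
- strike_block: Bystander: hardwood striking block, 90 x 46 x 30 mm, origin centre of underside.
- mute: Bystander: ebony three-pronged violin mute, 36 x 14 x 28 mm, origin centre of underside.
- chime_long: Bystander: aluminium wind chime tube, 23 mm by 250 mm, lying in a wooden cradle, length along its y; origin on its underside at mid-length.
- chime_short: Bystander: aluminium wind chime tube, 23 mm by 215 mm, lying in the same cradle, length along its y; origin on its underside at mid-length.
Things that resemble listed ones, but are neither listed nor needed, are in the scene too. Leave any orange, pink or turquoise look-alike of the cap_a alone.

How it is judged (in metres and radians):
At the end, for the whole second after the job is handed in: one cap sits screwed fully home on the gauge (rim within 1.5 mm of the shoulder, square on the plug), which only the good cap can; the other is inside the round tin; both at rest and let go (((z of cap_a in the frame of gauge below 0.0015 m and distance between cap_a and gauge below 0.004 m and angle between the z axis of cap_a and the z axis of gauge, either way round below 0.08 rad and angle between cap_a's own z axis and vertical below 0.8 rad and horizontal distance between cap_b and tin below 0.06 m and z of cap_b in the frame of tin between -0.002 and 0.035 m) or (z of cap_b in the frame of gauge below 0.0015 m and distance between cap_b and gauge below 0.004 m and angle between the z axis of cap_b and the z axis of gauge, either way round below 0.08 rad and angle between cap_b's own z axis and vertical below 0.8 rad and horizontal distance between cap_a and tin below 0.06 m and z of cap_a in the frame of tin between -0.002 and 0.035 m)) and linear speed of each of cap_a, cap_b below 0.02 m/s); the robot touches nothing.
It fails at once if the gauge is forced (over 100 N) (contact force between gauge and anything else above 100 N).
It fails at once if a bystander is moved by more than 20 mm (distance of any of glock_bar, strike_block, mute, chime_long, chime_short from where it was at the start of the episode above 0.02 m).
It also fails if it takes over 72 s, if anything falls off the work surface, if the arm or the gripper's body presses on something with over 40 N, if the wrist force passes 120 N, or if a joint passes its speed limit or range.

## Working session

There is one attempt and no reset: what is moved stays moved. The work goes in short steps, Python scripts to look and compute and a tool call to move; the robot and the scene stay as the last step left them, time stands still between calls to the robot, and variables do not carry over. Pictures are saved under pics/ and viewed, at most 10 in all, crops included, and the job is handed in when it is done.

Besides the shell and the picture viewer there is one more tool, called after ">>>" as name([rows], argument=value, ...), one row to a line, values as JSON. arm_command: Moves the arm, as the interface text tells. Its arguments: {"type":"object","properties":{"plan":{"type":"array","items":{"type":"array","items":{"type":"number"}}},"grip_force":{"type":"number"}},"required":["plan"]}

```bash
mkdir -p pics; ls; python3 - <<'E'
from cell import ctrl
import cv2
for n in ("scene","top"):
    cv2.imwrite(f"pics/{n}0.png",cv2.cvtColor(ctrl.grab_frame(n),cv2.COLOR_RGB2BGR))
    print(n,ctrl.camera_params(n))
print(ctrl.sense())
E
```

```text
pics
scene {'camera_matrix': array([[441.45019304,   0.        , 323.14090595],
       [  0.        , 441.45019304, 193.52841839],
       [  0.        ,   0.        ,   1.        ]]), 'rvec': array([ 1.58399526,  1.69618827, -0.93479294]), 'tvec': array([  60.84651412, -232.91386581, 1661.26043224])}
top {'camera_matrix': array([[434.18711233,   0.        , 327.14147787],
       [  0.        , 434.18711233, 201.43246886],
       [  0.        ,   0.        ,   1.        ]]), 'rvec': array([ 2.12946838, -2.10639015,  0.2008117 ]), 'tvec': array([ -25.1739773 ,  570.42561486, 1023.67482596])}
{'time_s': 0.1, 'qpos': array([ 1.16311815,  0.32180002, -0.0701063 ,  1.45154247,  0.02263209,
        1.37078722, -0.05690793]), 'qvel': array([ 1.04059058e-03, -1.95552834e-03, -1.01166077e-03, -3.39225397e-03,
        1.81121180e-04,  1.29225103e-04,  5.89097543e-05]), 'effort': array([-3.89737488e-04, -4.92571807e+01, -4.06008437e-01, -3.13398314e+01,
       -6.41197152e-02,  3.94538802e-02,  3.96765040e-05]), 'position': array([ 265.85734863, -592.60945919,  221.54312623]), 'tcp_rot': array([ 9.77839940e-01,  2.09352062e-01, -2.39426142e-04, -8.41454635e-04]), 'contact_force': array([ 0.23889046, -0.50203178,  0.31020302]), 'moment': array([-0.04454143, -0.0014293 , -0.02846459]), 'finger_force': 0.0, 'grip_width': 86.91580033956413}
```

View pics/top0.png

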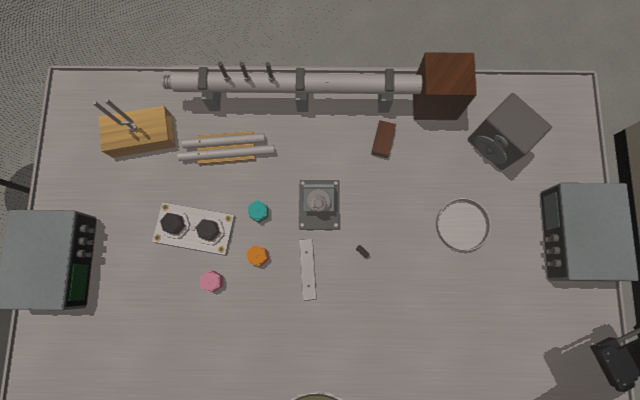

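View pics/scene0.png

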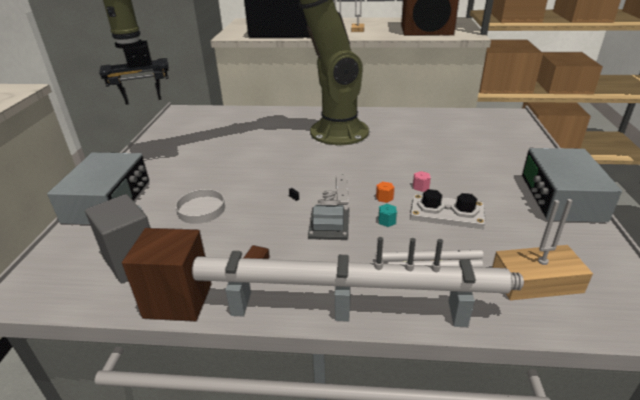

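The top view shows the mould with the two black caps near (173,224) and (208,230). The gauge stand is at (319,204) and the tin at (463,225). The turquoise (258,211), orange (258,256) and pink (211,281) caps are look-alikes. I'll enlarge the mould and gauge to confirm.

```bash
python3 - <<'E'
import cv2,numpy as np
t=cv2.imread("pics/top0.png")
a=t[195:260,145:245]; b=t[170:240,285:355]; c=t[190:260,428:498]
r=lambda i,s:cv2.resize(i,None,fx=s,fy=s,interpolation=cv2.INTER_CUBIC)
A=r(a,7);B=r(b,5.0); 
can=np.zeros((560,800,3),np.uint8)
A=r(a,4.4); can[:A.shape[0],:A.shape[1]]=A
B=r(b,5); can[:350,445:795]=B
C=r(c,3.0); can[290:500,:210]=C
cv2.imwrite("pics/crop1.png",can)
E
```

```text
(no output)
```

View pics/crop1.png

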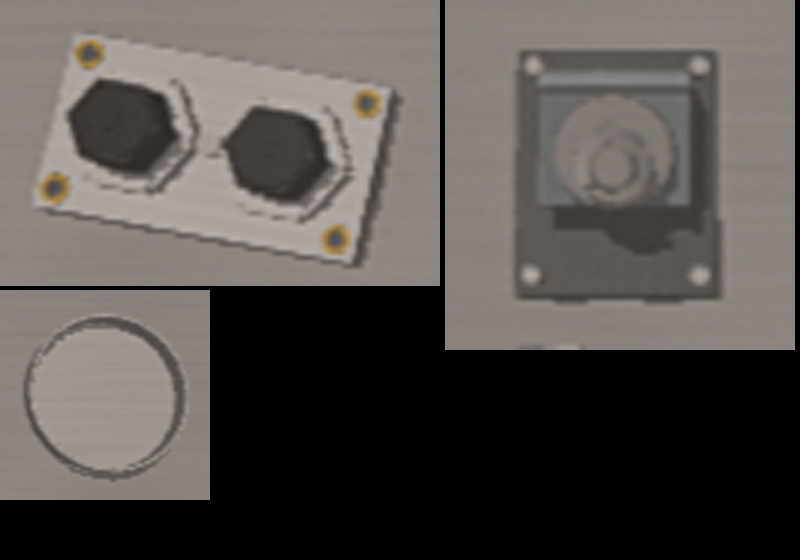

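The crop shows two black hex caps in the white mould plate. In the crop its corners are at (77,35), (395,90), (357,265) and (37,207). The gauge's disc is at (613,151) with the tip at (613,168), leaning toward the robot. The black caps fit the description and the coloured ones do not.

```bash
cat > h.py <<'E'
from cell import ctrl
import cv2,numpy as np
from scipy.spatial.transform import Rotation as R
def cam(n):
    p=ctrl.camera_params(n); return p["camera_matrix"],cv2.Rodrigues(p["rvec"])[0],p["tvec"]
def ray(c,u,z):
    K,Rm,t=c; o=-Rm.T@t; d=Rm.T@np.linalg.solve(K,[u[0],u[1],1]); return o+d*(z-o[2])/d[2]
def proj(c,P):
    K,Rm,t=c; q=(np.atleast_2d(P)@Rm.T+t)@K.T; return q[:,:2]/q[:,2:]
def save(n,f): cv2.imwrite(f,cv2.cvtColor(ctrl.grab_frame(n),cv2.COLOR_RGB2BGR))
E
python3 - <<'E'
from h import *
np.set_printoptions(precision=1,suppress=True)
c=cam("top")
P=[ray(c,(145+x/4.4,195+y/4.4),18) for x,y in [(77,35),(395,90),(357,265),(37,207)]]
P=np.array(P);print(P, P.mean(0),[np.linalg.norm(P[i]-P[i-1]) for i in range(4)])
e=(P[0]+P[3]-P[1]-P[2])/2; print("mould y dir deg",np.degrees(np.arctan2(e[1],e[0])))
for x,y in [(120,124),(275,152)]: print("cap",ray(c,(145+x/4.4,195+y/4.4),60))
print("shoulder",ray(c,(285+(613-445)/5,170+151/5),77),"tip",ray(c,(285+(613-445)/5,170+168/5),77+21.2))
Q=np.array([ray(c,(285+(x-445)/5,170+y/5),3) for x,y in [(518,50),(718,50),(720,297),(517,297)]]);print("base",Q,Q.mean(0))
print("tin",ray(c,(105/3+428,107/3+190),28))
print("cam",-c[1].T@c[2]); w=cam("wrist"); Tw=R.from_quat(ctrl.sense()["tcp_rot"]); print(w[0]); print("wristcam in tool",Tw.inv().apply(-w[1].T@w[2]-ctrl.sense()["position"]),(w[1]@Tw.as_matrix()))
print(Tw.as_matrix())
s=cam("scene");print([proj(s,p) for p in ([0,0,0],[600,0,77])])
E
```

```text
[[569.5 404.9  18. ]
 [538.9 217.1  18. ]
 [437.5 233.6  18. ]
 [468.6 419.5  18. ]] [503.6 318.8  18. ] [np.float64(101.89059702899992), np.float64(190.31043776644458), np.float64(102.72947321255688), np.float64(188.53010264819181)]
mould y dir deg 80.62612474647017
cap [511.4 360.2  60. ]
cap [496.6 272.8  60. ]
shoulder [569.3   1.8  77. ] tip [556.8   1.1  98.2]
base [[637.6  54.5   3. ]
 [638.7 -50.8   3. ]
 [507.9 -52.6   3. ]
 [506.7  52.    3. ]] [572.7   0.8   3. ]
tin [ 517.4 -361.7   28. ]
cam [ 363.4  -24.7 1114.1]
[[356.4   0.  320.8]
 [  0.  356.4 198.9]
 [  0.    0.    1. ]]
wristcam in tool [  74.8    0.5 -162.9] [[ 0.   1.  -0. ]
 [-1.   0.  -0.3]
 [-0.3  0.   1. ]]
[[ 0.9  0.4 -0. ]
 [ 0.4 -0.9  0. ]
 [-0.  -0.  -1. ]]
[array([[339.3, 131.6]]), array([[327.6, 206.6]])]
```

>>> arm_command([
  [23.4,59.3,8,0,0,0.984,1],
  [23.4,59.3,8,0,0,0.984,1],
  [23.4,59.3,8,0,0,0.984,1],
  [23.4,59.3,8,0,0,0.984,1],
  [23.4,59.3,8,0,0,0.984,1],
  [23.4,59.3,8,0,0,0.984,1],
  [23.4,59.3,8,0,0,0.984,1],
  [23.4,59.3,8,0,0,0.984,1],
  [23.4,59.3,8,0,0,0.984,1],
  [23.4,59.3,8,0,0,0.984,1],
  [23.4,59.3,8,0,0,0.984,1],
  [23.4,59.3,8,0,0,0.984,1],
  [23.4,59.3,8,0,0,0.984,1],
  [23.4,59.3,8,0,0,0.984,1],
  [23.4,59.3,8,0,0,0.984,1],
], grip_force=20)

```text
time_s: 1.6
position: [499.9, 0.7, 302.2]
tcp_rot: [0.762, 0.647, -0.0, -0.0]
contact_force: [0.3, -0.6, -0.3]
grip_width: 87.1
finger_force: 0.0
```

```bash
python3 - <<'E'
from h import *
c=cam("wrist"); np.save("w1.npy",np.array([np.hstack([c[1],c[2][:,None]]),np.hstack([c[0],np.zeros((3,1))])]))
save("wrist","pics/w1.png"); print(ctrl.sense()["qpos"])
E
```

```text
[ 6.62624836e-01 -3.48845415e-03 -7.05073927e-01  1.66431991e+00
 -1.65749719e-03  1.48102852e+00 -2.07671715e-01]
```

>>> arm_command([
  [-0.3,27.3,-10,0,0,0,1],
  [-0.3,27.3,-10,0,0,0,1],
  [-0.3,27.3,-10,0,0,0,1],
  [-0.3,27.3,-10,0,0,0,1],
  [-0.3,27.3,-10,0,0,0,1],
  [-0.3,27.3,-10,0,0,0,1],
  [-0.3,27.3,-10,0,0,0,1],
  [-0.3,27.3,-10,0,0,0,1],
])

```text
time_s: 2.45
position: [497.0, 271.6, 201.4]
tcp_rot: [0.763, 0.646, -0.001, -0.0]
contact_force: [-0.5, -0.3, 0.0]
grip_width: 86.7
finger_force: 0.0
```

```bash
python3 - <<'E'
from h import *
c=cam("wrist"); np.save("w2.npy",np.array([np.hstack([c[1],c[2][:,None]]),np.hstack([c[0],np.zeros((3,1))])]))
save("wrist","pics/w2.png"); s=ctrl.sense();print(s["position"],s["qpos"])
a=cv2.imread("pics/w1.png");b=cv2.imread("pics/w2.png")
cv2.imwrite("pics/w12.png",cv2.resize(np.vstack([a[:,:],b]),(480,600)))
E
```

```text
[497.83616925 270.58479245 201.97288009] [ 0.25518721  0.26945397 -0.93267378  1.66493048  0.2235019   1.32138144
 -0.88384631]
```

View pics/w12.png

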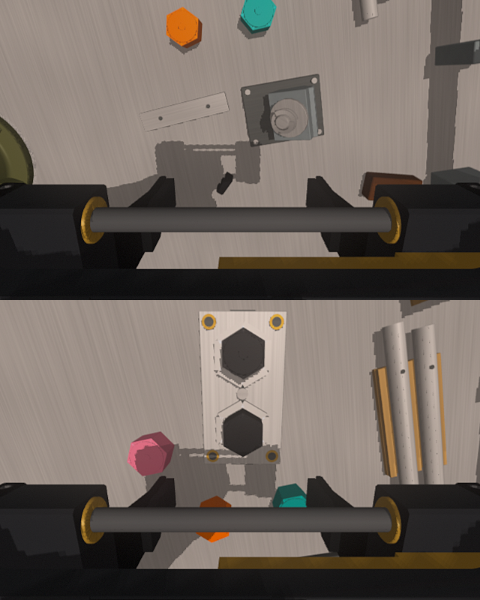

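The wrist views (shown at 0.75 scale) show the gauge at about (288,120) in the upper picture. In the lower picture the near cap is at about (242,432) and the far cap at (243,353). I'll enlarge both for accurate positions.

```bash
python3 - <<'E'
import cv2,numpy as np
a=cv2.imread("pics/w1.png")[95:200,315:440];b=cv2.imread("pics/w2.png")[5:225,255:395]
r=lambda i,s:cv2.resize(i,None,fx=s,fy=s,interpolation=cv2.INTER_CUBIC)
can=np.zeros((594,800,3),np.uint8);b=r(b,2.7);a=r(a,3.3)
b=cv2.convertScaleAbs(b,alpha=1.5);a=cv2.convertScaleAbs(a,alpha=1.5)
can[:b.shape[0],:b.shape[1]]=b;can[:a.shape[0],385:385+a.shape[1]]=a
cv2.imwrite("pics/crop2.png",can)
E
```

```text
(no output)
```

View pics/crop2.png

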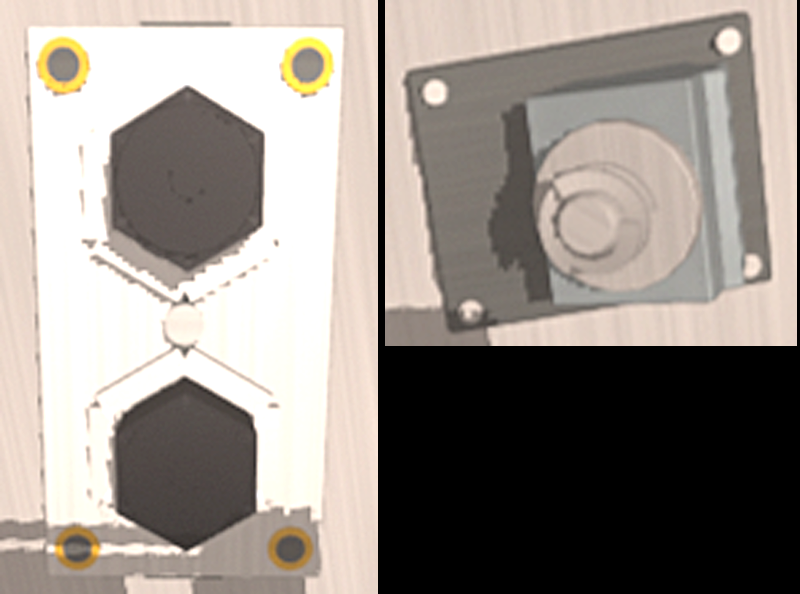

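```bash
cat >> h.py <<'E'
def load(f):
    a=np.load(f); return a[1][:,:3],a[0][:,:3],a[0][:,3]
def gaugeR(yaw): return (R.from_euler("z",yaw)*R.from_euler("y",-np.pi/6)).as_matrix()
E
python3 - <<'E'
from h import *
from scipy.optimize import least_squares
np.set_printoptions(precision=2,suppress=True)
c=load("w2.npy"); f=lambda x,y:(255+x/2.7,5+y/2.7)
cn=ray(c,f(186,471),60);cf=ray(c,f(187,178),60);print("caps",cn,cf,np.linalg.norm(cn-cf),np.degrees(np.arctan2(*(cf-cn)[1::-1])))
print("widths",[np.linalg.norm(ray(c,f(*p),60)-ray(c,f(*q),60)) for p,q in [((115,471),(257,471)),((111,178),(264,178)),((187,86),(187,270))]])
P=np.array([ray(c,f(*p),18) for p in [(28,27),(344,27),(320,577),(48,575)]]);print(P,P.mean(0))
g=load("w1.npy"); h=lambda x,y:(315+(x-385)/3.3,95+y/3.3)
th=np.linspace(0,2*np.pi,181)
box=np.array([*h(537,120),*h(701,291)]);tp=np.array(h(587,224))
def pred(p):
    G=gaugeR(p[2]);o=np.array([p[0],p[1],77])
    q=proj(g,o+29*np.c_[np.cos(th),np.sin(th),0*th]@G.T)
    return np.r_[q.min(0),q.max(0)],proj(g,o+24.5*G[:,2])[0]
r=least_squares(lambda p:np.r_[pred(p)[0]-box,pred(p)[1]-tp],[569,1,0],x_scale=[1,1,.01])
print("gauge",r.x[:2],np.degrees(r.x[2]),r.fun)
Q=np.array([ray(g,h(*p),3) for p in [(408,73),(748,13),(770,278),(450,330)]]);print(Q,Q.mean(0));
e=Q[1]-Q[0]+Q[2]-Q[3];print(np.degrees(np.arctan2(e[1],e[0])))
E
```

```text
caps [499.72 275.95  60.  ] [514.51 364.22  60.  ] 89.49207246595357 80.49032129490003
widths [np.float64(45.99098532069293), np.float64(45.598189837271015), np.float64(51.746654836616486)]
[[471.62 421.1   18.  ]
 [573.16 404.15  18.  ]
 [542.   217.2   18.  ]
 [440.04 234.92  18.  ]] [506.7  319.34  18.  ]
gauge [570.14  -0.71] -1.085722924863381 [-0.61 -0.13  0.22  0.14  0.34  0.01]
[[508.64  49.41   3.  ]
 [639.09  50.53   3.  ]
 [639.45 -53.54   3.  ]
 [509.12 -54.26   3.  ]] [574.08  -1.97   3.  ]
0.4043530917810247
```

The caps (46 mm wide, 89.5 mm apart) and the mould all match the given sizes. I'll grasp the near cap.

>>> arm_command([
  [0.24,0.26,-5,0,0,0,1],
  [0.24,0.26,-9,0,0,0,1],
  [0.24,0.26,-13,0,0,0,1],
  [0.24,0.26,-16,0,0,0,1],
  [0.24,0.26,-17,0,0,0,1],
  [0.24,0.26,-17,0,0,0,1],
  [0.24,0.26,-17,0,0,0,-1],
  [0.24,0.26,-17,0,0,0,-1],
  [0.24,0.26,-17,0,0,0,-1],
  [0.24,0.26,-17,0,0,0,-1],
  [0.24,0.26,-17,0,0,0,-1],
  [0.24,0.26,-17,0,0,0,-1],
], grip_force=25)

```text
time_s: 3.7
position: [499.5, 275.6, 32.8]
tcp_rot: [0.763, 0.647, 0.0, 0.0]
contact_force: [-0.3, -0.3, 0.3]
grip_width: 46.6
finger_force: 0.0
```

>>> arm_command([
  [0,0,1.5,0,0,0,-1],
  [0,0,5,0,0,0,-1],
  [0,0,9,0,0,0,-1],
  [0,0,13,0,0,0.1,-1],
  [0.5,-3,17,0,0,0.25,-1],
  [1,-7,18.7,0,0,0.4,-1],
  [2,-11,18.7,0,0,0.55,-1],
  [2,-15,18.7,0,0,0.7,-1],
  [2,-19,18.7,0,0,0.85,-1],
  [2,-23,18.7,0,0,1.0,-1],
  [2,-27.6,18.7,0,0,1.15,-1],
  [2,-27.6,18.7,0,0,1.3,-1],
  [2,-27.6,18.7,0,0,1.45,-1],
  [2,-27.6,18.7,0,0,1.6,-1],
  [2,-27.6,18.7,0,0,1.735,-1],
  [2,-27.6,18.7,0,0,1.735,-1],
])

```text
time_s: 5.3
position: [519.3, -0.1, 220.4]
tcp_rot: [-0.003, 1.0, -0.0, 0.0]
contact_force: [-0.5, -0.3, -0.6]
grip_width: 45.8
finger_force: 25.0
```

```bash
python3 - <<'E'
from h import *
s=ctrl.sense();print({k:np.round(s[k],2) for k in ("position","qpos","contact_force","moment","finger_force","grip_width","tcp_rot")}); print(R.from_quat(s["tcp_rot"]).as_matrix().round(3))
E
```

```text
{'position': array([ 5.1933e+02, -6.0000e-02,  2.2039e+02]), 'qpos': array([ 0.93,  0.13, -1.05,  1.75,  0.12,  1.33,  1.43]), 'contact_force': array([-0.5 , -0.28, -0.59]), 'moment': array([ 0.11, -0.19,  0.02]), 'finger_force': np.float64(25.0), 'grip_width': np.float64(45.81), 'tcp_rot': array([-0.,  1., -0.,  0.])}
[[-1.    -0.005  0.   ]
 [-0.005  1.    -0.   ]
 [-0.    -0.    -1.   ]]
```

>>> arm_command([
  [0.3,0,0,0,-0.13,0,-1],
  [0.6,0,-2,0,-0.26,0,-1],
  [1,0,-4,0,-0.39,0,-1],
  [1.3,0,-6,0,-0.524,0,-1],
  [1.3,0,-7.7,0,-0.524,0,-1],
  [1.3,0,-7.7,0,-0.524,0,-1],
  [1.3,0,-7.7,0,-0.524,0,-1],
])

```text
time_s: 6.0
position: [533.1, 0.4, 143.7]
tcp_rot: [-0.0, 0.966, 0.0, 0.259]
contact_force: [1.4, -0.3, -0.1]
grip_width: 46.1
finger_force: 25.0
```

```bash
python3 - <<'E'
from h import *
c=cam("wrist"); np.save("w3.npy",np.array([np.hstack([c[1],c[2][:,None]]),np.hstack([c[0],np.zeros((3,1))])]))
save("wrist","pics/w3.png"); save("scene","pics/s3.png");save("top","pics/t3.png")
s=ctrl.sense();print({k:np.round(s[k],2) for k in ("position","qpos","contact_force")}); print(R.from_quat(s["tcp_rot"]).as_matrix().round(3))
w=cv2.imread("pics/w3.png");sc=cv2.imread("pics/s3.png")[120:260,250:420];t=cv2.imread("pics/t3.png")[150:260,250:390]
can=np.zeros((600,800,3),np.uint8);can[:250,:400]=cv2.resize(w,(400,250));can[:330,400:800]=cv2.resize(sc,(400,330))
can[260:575,:400]=cv2.resize(t,(400,315))
can[335:600,400:800]=cv2.resize(w[60:272,160:480],(400,265))
cv2.imwrite("pics/c3.png",can)
E
```

```text
{'position': array([534.39,  -0.68, 144.96]), 'qpos': array([ 0.83, -0.28, -0.79,  2.26, -0.37,  0.57,  1.84]), 'contact_force': array([-0.91,  0.08, -1.27])}
[[-0.864  0.001  0.503]
 [ 0.001  1.    -0.001]
 [-0.503 -0.    -0.864]]
```

View pics/c3.png

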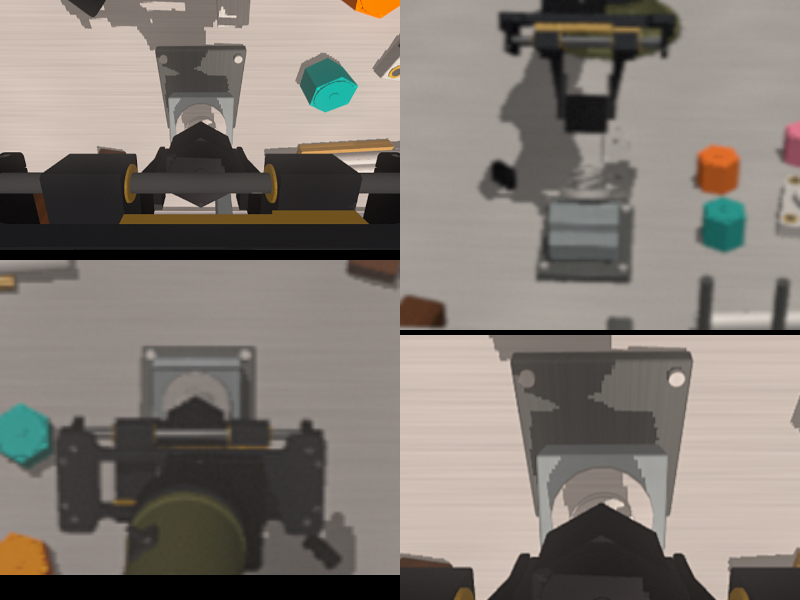

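The wrist view shows the cap's corner at crop (601,503), lined up with the shoulder centre at x≈602. The cap and plug are in line sideways, so I'll slide down along the axis.

>>> arm_command([
  [0.6,0,-1,0,0,0,-1],
  [1,0,-1.8,0,0,0,-1],
  [1.5,0,-2.6,0,0,0,-1],
  [2.05,0,-3.5,0,0,0,-1],
  [2.05,0,-3.5,0,0,0,-1],
  [2.05,0,-3.5,0,0,0,-1],
], grip_force=15)

```text
time_s: 6.75
position: [553.3, -0.7, 107.8]
tcp_rot: [0.001, 0.966, 0.0, 0.259]
contact_force: [0.9, -0.2, -0.2]
grip_width: 45.8
finger_force: 15.0
```

```bash
cat > st.py <<'E'
from h import *
s=ctrl.sense();np.set_printoptions(precision=2,suppress=True)
o=np.array([570.5,-.2,77]);G=gaugeR(0);M=R.from_quat(s["tcp_rot"]).as_matrix()
p=s["position"]; print(s["time_s"],p,"q",s["qpos"])
print("rim in gauge",(p+14.8*M[:,2]-o)@G,"tool in gauge x",M[:,0]@G,"z",M[:,2]@G,"yawcw",np.degrees(np.arctan2(-(M[:,0]@G)[1],(M[:,0]@G)[0])))
print("F gauge",s["contact_force"]@G,"Mz",s["moment"]@G,"w",s["grip_width"],s["finger_force"])
E
python3 st.py
```

```text
6.75 [553.28  -0.74 107.82] q [ 0.9  -0.15 -0.91  2.26 -0.24  0.46  1.73]
rim in gauge [ 0.5  -0.53 20.5 ] tool in gauge x [-1.  0. -0.] z [ 0.  0. -1.] yawcw -179.89795571152854
F gauge [ 0.66 -0.2  -0.66] Mz [ 0.07  0.55 -0.04] w 45.787915041326684 14.999958946136758
```

>>> arm_command([
  [0.1,0,-0.173,0,0,0,-1],
  [0.2,0,-0.346,0,0,0,-1],
  [0.25,0,-0.433,0,0,0,-1],
  [0.3,0,-0.52,0,0,0,-1],
  [0.3,0,-0.52,0,0,0,-1],
])

```text
time_s: 7.25
position: [556.0, -0.4, 102.3]
tcp_rot: [0.0, 0.966, 0.0, 0.259]
contact_force: [-0.6, -0.6, -0.6]
grip_width: 46.0
finger_force: 15.0
```

```bash
python3 st.py
```

```text
7.25 [555.98  -0.39 102.34] q [ 0.92 -0.13 -0.93  2.26 -0.2   0.44  1.7 ]
rim in gauge [ 0.1  -0.19 14.4 ] tool in gauge x [-1.  0. -0.] z [ 0.  0. -1.] yawcw -179.9633965135105
F gauge [-0.84 -0.6  -0.24] Mz [0.09 0.51 0.01] w 45.982533268016766 14.999768118141219
```

>>> arm_command([
  [0.05,0,-0.087,0,0,0,-1],
  [0.1,0,-0.173,0,0,0,-1],
  [0.15,0,-0.26,0,0,0,-1],
  [0.15,0,-0.26,0,0,0,-1],
])

```text
time_s: 7.65
position: [558.0, -0.5, 100.8]
tcp_rot: [0.0, 0.966, -0.0, 0.259]
contact_force: [-10.9, 0.4, 11.4]
grip_width: 45.9
finger_force: 15.0
```

```bash
python3 st.py
```

```text
7.65 [558.    -0.46 100.75] q [ 0.92 -0.12 -0.94  2.26 -0.18  0.43  1.68]
rim in gauge [ 1.06 -0.27 12.02] tool in gauge x [-1.  0. -0.] z [ 0. -0. -1.] yawcw -179.99338784609782
F gauge [-3.7   0.37 15.32] Mz [ 0.2   1.04 -0.07] w 45.93228399515264 15.001307227430516
```

Contact came at a rim height of about 12.5–13 mm, so t0 is about 30°. That means a good cap needs about 200° of turn, and the bad one binds after about 140°. I'll start the helical turn.

>>> arm_command([
  [0.015,0,-0.02,0.07,0,-0.121,-1],
  [0.04,0,-0.065,0.14,0,-0.242,-1],
  [0.065,0,-0.11,0.209,0,-0.363,-1],
  [0.09,0,-0.155,0.279,0,-0.484,-1],
  [0.12,0,-0.2,0.349,0,-0.605,-1],
  [0.12,0,-0.2,0.349,0,-0.605,-1],
])

```text
time_s: 8.25
position: [559.8, -0.6, 98.9]
tcp_rot: [0.332, 0.907, 0.089, 0.244]
contact_force: [-3.1, 0.2, 6.3]
grip_width: 45.7
finger_force: 15.0
```

```bash
python3 st.py
```

```text
8.25 [559.75  -0.62  98.92] q [ 1.07 -0.13 -1.07  2.25 -0.23  0.43  1.03]
rim in gauge [ 1.68 -0.44  9.56] tool in gauge x [-0.76  0.65 -0.  ] z [ 0. -0. -1.] yawcw -139.77864279798385
F gauge [0.5  0.16 6.97] Mz [0.04 0.66 0.01] w 45.71750147490561 15.002105428866344
```

>>> arm_command([
  [0.027,0,-0.046,0.07,0,-0.121,-1],
  [0.053,0,-0.092,0.14,0,-0.242,-1],
  [0.08,0,-0.139,0.209,0,-0.363,-1],
  [0.107,0,-0.185,0.279,0,-0.484,-1],
  [0.133,0,-0.231,0.349,0,-0.605,-1],
  [0.16,0,-0.277,0.419,0,-0.726,-1],
  [0.16,0,-0.277,0.419,0,-0.726,-1],
])

```text
time_s: 8.95
position: [560.5, -1.0, 95.4]
tcp_rot: [0.673, 0.693, 0.18, 0.186]
contact_force: [-7.1, 0.8, 7.7]
grip_width: 45.9
finger_force: 15.0
```

```bash
python3 st.py
```

```text
8.95 [560.51  -1.04  95.42] q [ 1.28 -0.17 -1.26  2.25 -0.36  0.44  0.31]
rim in gauge [ 0.56 -0.87  6.15] tool in gauge x [-0.03  1.   -0.  ] z [-0. -0. -1.] yawcw -91.71426573523183
F gauge [-2.32  0.81 10.24] Mz [ 0.09  1.   -0.14] w 45.85084577832291 15.002288756368216
```

q3 is drifting toward its limit, so I'll regrasp: open, turn back 120° round the cap, and grip again.

>>> arm_command([
  [0,0,0,0,0,0,0.6],
  [0,0,0,0,0,0,0.6],
  [0,0,0,0,0,0,0.6],
  [0,0,0,-0.07,0,0.121,0.6],
  [0,0,0,-0.14,0,0.242,0.6],
  [0,0,0,-0.209,0,0.363,0.6],
  [0,0,0,-0.279,0,0.484,0.6],
  [0,0,0,-0.349,0,0.605,0.6],
  [0,0,0,-0.419,0,0.726,0.6],
  [0,0,0,-0.489,0,0.846,0.6],
  [0,0,0,-0.559,0,0.967,0.6],
  [0,0,0,-0.628,0,1.088,0.6],
  [0,0,0,-0.698,0,1.209,0.6],
  [0,0,0,-0.768,0,1.33,0.6],
  [0,0,0,-0.838,0,1.451,0.6],
  [0,0,0,-0.907,0,1.572,0.6],
  [0,0,0,-0.977,0,1.692,0.6],
  [0,0,0,-1.047,0,1.814,0.6],
  [0,0,0,-1.047,0,1.814,0.6],
])

```text
time_s: 10.85
position: [560.4, -0.2, 95.0]
tcp_rot: [-0.266, 0.929, -0.071, 0.249]
contact_force: [0.5, -0.2, -0.6]
grip_width: 69.5
finger_force: 0.0
```

```bash
python3 st.py
```

```text
10.85 [560.38  -0.19  94.97] q [ 0.85 -0.09 -0.88  2.26 -0.12  0.42  2.18]
rim in gauge [0.23 0.02 5.82] tool in gauge x [-0.85 -0.53 -0.  ] z [ 0.  0. -1.] yawcw 148.04537963364479
F gauge [ 0.17 -0.16 -0.77] Mz [ 0.12  0.52 -0.04] w 69.51690661382004 0.0
```

>>> arm_command([
  [0,0,0,0,0,0,-1],
  [0,0,0,0,0,0,-1],
  [0,0,0,0,0,0,-1],
  [0,0,0,0,0,0,-1],
  [0,0,0,0,0,0,-1],
  [0,0,0,0,0,0,-1],
])

```text
time_s: 11.45
position: [560.2, -0.4, 94.9]
tcp_rot: [-0.265, 0.929, -0.071, 0.249]
contact_force: [-0.6, 0.8, 1.0]
grip_width: 47.4
finger_force: 14.7
```

```bash
python3 st.py
```

```text
11.45 [560.17  -0.37  94.93] q [ 0.85 -0.09 -0.88  2.26 -0.12  0.42  2.18]
rim in gauge [ 0.03 -0.17  5.89] tool in gauge x [-0.85 -0.53 -0.  ] z [ 0.  0. -1.] yawcw 148.09940914796962
F gauge [-0.01  0.84  1.16] Mz [ 0.22  0.61 -0.07] w 47.37649842140686 14.737813474039285
```

>>> arm_command([
  [0.027,0,-0.046,0.07,0,-0.121,-1],
  [0.053,0,-0.092,0.14,0,-0.242,-1],
  [0.08,0,-0.139,0.209,0,-0.363,-1],
  [0.107,0,-0.185,0.279,0,-0.484,-1],
  [0.107,0,-0.185,0.279,0,-0.484,-1],
])

```text
time_s: 11.95
position: [561.7, -0.4, 93.5]
tcp_rot: [0.001, 0.966, 0.0, 0.259]
contact_force: [-0.4, 1.3, 2.6]
grip_width: 47.2
finger_force: 14.8
```

```bash
python3 st.py
```

```text
11.95 [561.68  -0.4   93.46] q [ 0.94 -0.09 -0.97  2.26 -0.13  0.41  1.63]
rim in gauge [ 0.61 -0.2   3.87] tool in gauge x [-1.  0. -0.] z [ 0. -0. -1.] yawcw -179.85844024065761
F gauge [0.99 1.3  2.46] Mz [ 0.51  0.4  -0.03] w 47.199547520520326 14.764157256558974
```

>>> arm_command([
  [0.027,0,-0.046,0.07,0,-0.121,-1],
  [0.053,0,-0.092,0.14,0,-0.242,-1],
  [0.053,0,-0.092,0.14,0,-0.242,-1],
])

```text
time_s: 12.25
position: [562.1, -0.6, 92.5]
tcp_rot: [0.134, 0.956, 0.036, 0.257]
contact_force: [-0.2, 1.3, 2.6]
grip_width: 47.0
finger_force: 14.7
```

```bash
python3 st.py
```

```text
12.25 [562.09  -0.55  92.45] q [ 0.99 -0.09 -1.01  2.25 -0.13  0.41  1.36]
rim in gauge [ 0.46 -0.36  2.79] tool in gauge x [-0.96  0.28 -0.  ] z [ 0. -0. -1.] yawcw -164.00929321592116
F gauge [1.15 1.33 2.33] Mz [ 0.25  0.43 -0.04] w 47.022788642714076 14.746725201075606
```

>>> arm_command([
  [0.027,0,-0.046,0.07,0,-0.121,-1],
  [0.027,0,-0.046,0.07,0,-0.121,-1],
])

```text
time_s: 12.45
position: [562.2, -0.2, 91.8]
tcp_rot: [0.2, 0.945, 0.054, 0.253]
contact_force: [-1.6, 1.4, 1.3]
grip_width: 46.9
finger_force: 14.7
```

```bash
python3 st.py
```

```text
12.45 [562.18  -0.23  91.83] q [ 1.01 -0.09 -1.03  2.25 -0.14  0.41  1.23]
rim in gauge [ 0.22 -0.03  2.21] tool in gauge x [-0.91  0.4  -0.  ] z [ 0.  0. -1.] yawcw -156.11715106600525
F gauge [-0.78  1.42  1.92] Mz [ 0.39  0.47 -0.05] w 46.9315318479043 14.743578510056068
```

>>> arm_command([
  [0.027,0,-0.046,0.07,0,-0.121,-1],
  [0.027,0,-0.046,0.07,0,-0.121,-1],
])

```text
time_s: 12.65
position: [562.3, -0.1, 91.2]
tcp_rot: [0.265, 0.929, 0.071, 0.249]
contact_force: [-0.5, 0.8, 1.5]
grip_width: 47.2
finger_force: 14.7
```

```bash
python3 st.py
```

```text
12.65 [562.34  -0.14  91.25] q [ 1.04 -0.09 -1.06  2.25 -0.14  0.41  1.09]
rim in gauge [0.06 0.07 1.62] tool in gauge x [-0.85  0.53  0.  ] z [ 0.  0. -1.] yawcw -148.16094492864835
F gauge [0.3  0.84 1.55] Mz [ 0.42  0.54 -0.02] w 47.16886083679681 14.737648864265793
```

>>> arm_command([
  [0.027,0,-0.046,0.07,0,-0.121,-1],
  [0.027,0,-0.046,0.07,0,-0.121,-1],
])

```text
time_s: 12.85
position: [562.5, 0.0, 90.7]
tcp_rot: [0.329, 0.908, 0.088, 0.243]
contact_force: [-0.5, 1.2, 1.6]
grip_width: 47.3
finger_force: 14.7
```

```bash
python3 st.py
```

```text
12.85 [562.49   0.    90.68] q [ 1.06 -0.09 -1.08  2.25 -0.15  0.41  0.96]
rim in gauge [-0.1   0.21  1.05] tool in gauge x [-0.77  0.64  0.  ] z [-0.  0. -1.] yawcw -140.1923765460271
F gauge [0.35 1.21 1.66] Mz [ 0.51  0.61 -0.04] w 47.287243896945895 14.72564525784037
```

>>> arm_command([
  [0.027,0,-0.046,0.07,0,-0.121,-1],
  [0.053,0,-0.092,0.14,0,-0.242,-1],
  [0.053,0,-0.092,0.14,0,-0.242,-1],
])

```text
time_s: 13.15
position: [562.9, -0.3, 89.7]
tcp_rot: [0.452, 0.854, 0.121, 0.228]
contact_force: [-1.4, 0.8, 1.5]
grip_width: 46.8
finger_force: 14.7
```

```bash
python3 st.py
```

```text
13.15 [562.91  -0.33  89.68] q [ 1.12 -0.09 -1.13  2.25 -0.16  0.41  0.69]
rim in gauge [-0.24 -0.12 -0.02] tool in gauge x [-0.56  0.83  0.  ] z [-0.  0. -1.] yawcw -124.19433796376329
F gauge [-0.47  0.81  2.04] Mz [ 0.35  0.63 -0.03] w 46.84492069532575 14.711657413286048
```

>>> arm_command([
  [0.027,0,-0.046,0.07,0,-0.121,-1],
  [0.053,0,-0.092,0.14,0,-0.242,-1],
  [0.053,0,-0.092,0.14,0,-0.242,-1],
])

```text
time_s: 13.45
position: [563.4, -0.5, 88.7]
tcp_rot: [0.566, 0.783, 0.152, 0.209]
contact_force: [-1.6, 0.6, 1.4]
grip_width: 46.6
finger_force: 14.8
```

```bash
python3 st.py
```

```text
13.45 [563.4   -0.49  88.73] q [ 1.18 -0.09 -1.19  2.25 -0.17  0.4   0.43]
rim in gauge [-0.29 -0.29 -1.09] tool in gauge x [-0.31  0.95  0.  ] z [-0.  0. -1.] yawcw -108.21034986895442
F gauge [-0.65  0.63  1.98] Mz [0.13 0.79 0.04] w 46.60959230467233 14.810124896116577
```

>>> arm_command([
  [0.027,0,-0.046,0.07,0,-0.121,-1],
  [0.027,0,-0.046,0.07,0,-0.121,-1],
])

```text
time_s: 13.65
position: [563.9, -0.4, 88.5]
tcp_rot: [0.619, 0.741, 0.166, 0.199]
contact_force: [-1.0, 0.2, 0.6]
grip_width: 46.6
finger_force: 14.9
```

```bash
python3 st.py
```

```text
13.65 [563.94  -0.4   88.5 ] q [ 1.21 -0.09 -1.22  2.25 -0.18  0.4   0.3 ]
rim in gauge [ 0.07 -0.19 -1.56] tool in gauge x [-0.18  0.98  0.  ] z [ 0.  0. -1.] yawcw -100.214035959082
F gauge [-0.6   0.21  1.01] Mz [0.13 0.66 0.02] w 46.5890532693494 14.889762989169384
```

>>> arm_command([
  [0.01,0,-0.017,0.035,0,-0.06,-1],
  [0.01,0,-0.017,0.035,0,-0.06,-1],
])

```text
time_s: 13.85
position: [564.1, -0.3, 88.4]
tcp_rot: [0.645, 0.719, 0.173, 0.193]
contact_force: [-3.2, 0.4, 3.1]
grip_width: 46.3
finger_force: 15.0
```

```bash
python3 st.py
```

```text
13.85 [564.11  -0.3   88.42] q [ 1.23 -0.09 -1.23  2.25 -0.19  0.4   0.24]
rim in gauge [ 0.18 -0.09 -1.71] tool in gauge x [-0.11  0.99  0.  ] z [ 0.  0. -1.] yawcw -96.25217249784978
F gauge [-1.27  0.4   4.27] Mz [0.23 0.79 0.05] w 46.296940715270885 15.000936716096476
```

>>> arm_command([
  [0.01,0,-0.017,0.035,0,-0.06,-1],
  [0.01,0,-0.017,0.035,0,-0.06,-1],
])

```text
time_s: 14.05
position: [564.4, -0.5, 88.4]
tcp_rot: [0.67, 0.696, 0.18, 0.187]
contact_force: [-5.1, 0.7, 4.0]
grip_width: 46.0
finger_force: 15.0
```

```bash
python3 st.py
```

```text
14.05 [564.4   -0.45  88.43] q [ 1.24 -0.1  -1.25  2.25 -0.2   0.4   0.18]
rim in gauge [ 0.44 -0.24 -1.85] tool in gauge x [-0.04  1.    0.  ] z [ 0.  0. -1.] yawcw -92.20399472388432
F gauge [-2.44  0.75  6.  ] Mz [ 0.12  0.69 -0.04] w 45.96547606730133 15.00103157479316
```

>>> arm_command([
  [0,0,0,0.035,0,-0.06,-1],
  [0,0,0,0.035,0,-0.06,-1],
])

```text
time_s: 14.25
position: [564.5, -0.6, 88.5]
tcp_rot: [0.694, 0.672, 0.187, 0.18]
contact_force: [-3.5, -0.4, 4.5]
grip_width: 46.0
finger_force: 15.0
```

```bash
python3 st.py
```

```text
14.25 [564.49  -0.65  88.49] q [ 1.26 -0.1  -1.26  2.25 -0.21  0.4   0.12]
rim in gauge [ 0.56 -0.43 -1.85] tool in gauge x [0.03 1.   0.  ] z [ 0.  0. -1.] yawcw -88.14946254970727
F gauge [-0.76 -0.42  5.59] Mz [ 0.06  0.68 -0.02] w 45.98919672414769 15.000974452123046
```

>>> arm_command([
  [0,0,0,0.035,0,-0.06,-1],
  [0,0,0,0.035,0,-0.06,-1],
])

```text
time_s: 14.45
position: [564.4, -0.7, 88.4]
tcp_rot: [0.717, 0.647, 0.193, 0.173]
contact_force: [-4.5, 0.3, 5.1]
grip_width: 46.3
finger_force: 15.0
```

```bash
python3 st.py
```

```text
14.45 [564.36  -0.68  88.39] q [ 1.27 -0.1  -1.27  2.25 -0.22  0.4   0.06]
rim in gauge [ 0.39 -0.46 -1.87] tool in gauge x [0.1  0.99 0.  ] z [ 0.  0. -1.] yawcw -84.12579805804965
F gauge [-1.35  0.31  6.71] Mz [0.05 0.68 0.  ] w 46.27002659528699 15.001238950062543
```

>>> arm_command([
  [0,0,0,0.035,0,-0.06,-1],
  [0,0,0,0.035,0,-0.06,-1],
])

```text
time_s: 14.65
position: [564.1, -0.7, 88.2]
tcp_rot: [0.739, 0.622, 0.199, 0.166]
contact_force: [-5.6, -0.1, 2.9]
grip_width: 45.8
finger_force: 15.0
```

```bash
python3 st.py
```

```text
14.65 [564.13  -0.68  88.16] q [ 1.29 -0.11 -1.28  2.25 -0.24  0.41 -0.  ]
rim in gauge [ 0.08 -0.46 -1.95] tool in gauge x [0.17 0.99 0.  ] z [ 0.  0. -1.] yawcw -80.118095253104
F gauge [-3.42 -0.13  5.35] Mz [-0.02  0.68 -0.1 ] w 45.818330038408654 15.001018051989377
```

>>> arm_command([
  [0.01,0,-0.017,0.035,0,-0.06,-1],
  [0.02,0,-0.035,0.07,0,-0.121,-1],
  [0.02,0,-0.035,0.07,0,-0.121,-1],
])

```text
time_s: 14.95
position: [564.1, -0.9, 87.8]
tcp_rot: [0.781, 0.568, 0.21, 0.152]
contact_force: [-8.1, -1.2, 8.2]
grip_width: 46.0
finger_force: 15.0
```

```bash
python3 st.py
```

```text
14.95 [564.13  -0.87  87.77] q [ 1.31 -0.11 -1.31  2.25 -0.25  0.41 -0.13]
rim in gauge [-0.13 -0.66 -2.28] tool in gauge x [0.31 0.95 0.  ] z [ 0.  0. -1.] yawcw -72.08976467697944
F gauge [-2.88 -1.17 11.13] Mz [-0.16  1.3  -0.29] w 45.97161777168088 15.001735577825457
```

Torque and axial force rise together here, after about 228° of cap turn. That is well past the bad cap's ~140°, so this looks like the shoulder. I'll release, back off and look.

>>> arm_command([
  [0,0,0,0,0,0,0.6],
  [0,0,0,0,0,0,0.6],
  [0,0,0,0,0,0,0.7],
  [-0.75,0,1.3,0,0,0,0.7],
  [-1.75,0,3.03,0,0,0,0.7],
  [-2.75,0,4.76,-0.07,0,0.121,0.7],
  [-3.5,0,6.1,-0.14,0,0.242,0.7],
  [-4,0,6.93,-0.209,0,0.363,0.7],
  [-4,0,6.93,-0.279,0,0.484,0.7],
  [-4,0,6.93,-0.349,0,0.605,0.7],
  [-4,0,6.93,-0.419,0,0.726,0.7],
  [-4,0,6.93,-0.489,0,0.846,0.7],
  [-4,0,6.93,-0.524,0,0.907,0.7],
])

```text
time_s: 16.25
position: [524.5, -0.1, 157.0]
tcp_rot: [0.391, 0.884, 0.105, 0.236]
contact_force: [0.2, 0.0, 0.2]
grip_width: 74.1
finger_force: 0.0
```

```bash
python3 - <<'E'
from h import *
c=cam("wrist"); np.save("w4.npy",np.array([np.hstack([c[1],c[2][:,None]]),np.hstack([c[0],np.zeros((3,1))])]))
save("wrist","pics/w4.png"); save("scene","pics/s4.png")
w=cv2.imread("pics/w4.png");sc=cv2.imread("pics/s4.png")[160:240,300:380]
o=np.array([570.5,-.2,77]);print(proj(c,o)[0],proj(c,o+gaugeR(0)[:,2]*42)[0])
u=proj(c,o+gaugeR(0)[:,2]*20)[0];x0=int(np.clip(u[0]-80,0,480));y0=int(np.clip(u[1]-75,0,250));print(x0,y0)
can=np.zeros((600,800,3),np.uint8);can[:600,:640]=cv2.resize(w[y0:y0+150,x0:x0+160],(640,600),interpolation=cv2.INTER_CUBIC)
can[:160,640:]=cv2.resize(sc,(160,160),interpolation=cv2.INTER_CUBIC);can[200:300,640:]=cv2.resize(w,(160,100))
cv2.imwrite("pics/c4.png",can)
E
python3 st.py
```

```text
[321.51321556 201.50666471] [321.64243029 220.11211006]
241 134
16.35 [524.46  -0.1  157.  ] q [ 0.52 -0.28 -0.51  2.27 -0.23  0.6   0.87]
rim in gauge [ 0.11  0.13 77.51] tool in gauge x [-0.67  0.74  0.  ] z [-0.  0. -1.] yawcw -132.01268916257564
F gauge [-0.4  -0.24  0.12] Mz [-0.03  0.47 -0.03] w 74.01168820735742 0.0
```

View pics/c4.png

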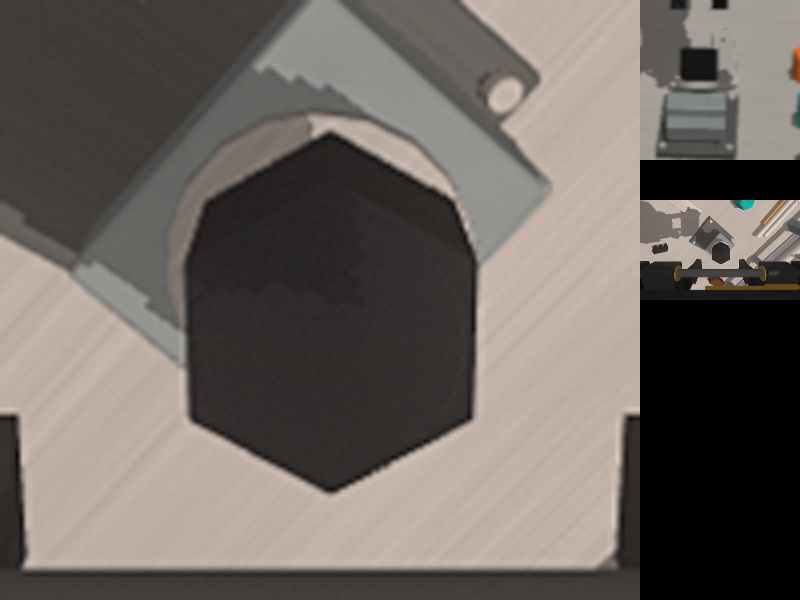

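The cap sits on the plug with its rim close to the shoulder disc. I'll check the rim corner and the disc edge against projections for a 0 mm and a 4 mm gap.

```bash
python3 - <<'E'
from h import *
np.set_printoptions(precision=1,suppress=True)
c=load("w4.npy");G=gaugeR(0);o=np.array([570.5,-.2,77])
cr=lambda P:(proj(c,P)-[241,134])*4
a=np.radians(132.0-0); X=np.array([np.cos(a),np.sin(a)])  # tool x in gauge, ccw
rot=lambda d:np.array([np.cos(a+d),np.sin(a+d)])
print("disc top",cr(o+G@np.r_[29*X,0]))
for z in (0,2,4):
  print(z,*[cr(o+G@np.r_[26.5*rot(np.radians(k)),z])[0] for k in (0,60,-60)],"top",*[cr(o+G@np.r_[26.5*rot(np.radians(k)),z+42])[0] for k in (180,120,-120,0)])
E
```

```text
disc top [[323.  116.3]]
0 [322.9 130. ] [197.8 200.3] [447.1 201.6] top [321.6 497.8] [179.4 421.6] [464.7 423. ] [323.6 180.9]
2 [322.9 132. ] [196.9 202.9] [448.  204.2] top [321.6 503.1] [178.2 426.4] [465.9 427.8] [323.6 183.8]
4 [322.9 134.1] [196.  205.5] [449.  206.8] top [321.7 508.6] [177.  431.3] [467.2 432.7] [323.7 186.8]
```

Rim width, top width and rim-to-top length all match a gap of about 0 mm, so cap 1 is the good one and it is home. Next I'll fetch the other cap.

>>> arm_command([
  [-0.3,0,1,0,0.13,0,0.7],
  [-0.6,0,3,0,0.26,0,0.7],
  [-1,0,6,0,0.39,0,0.7],
  [-1,2,8,0,0.524,0,0.7],
  [-1,6,8,0,0.524,0,0.7],
  [-1,11,8,0,0.524,0,0.7],
  [-1,16,8,0,0.524,0,0.7],
  [-1,21,8,0,0.524,0,0.7],
  [-1,26,8,0,0.524,0,0.7],
  [-1,31,6,0,0.524,0,0.7],
  [-1,36.4,4.3,0,0.524,0,1],
  [-1,36.4,4.3,0,0.524,0,1],
])

```text
time_s: 17.55
position: [510.7, 369.8, 197.7]
tcp_rot: [0.404, 0.915, 0.001, -0.004]
contact_force: [-1.0, 0.6, -0.2]
grip_width: 82.5
finger_force: 0.0
```

>>> arm_command([
  [0,0,0,0,0,-0.15,1],
  [0,0,0,0,0,-0.3,1],
  [0,0,0,0,0,-0.45,1],
  [0,0,0,0,0,-0.6,1],
  [0,0,0,0,0,-0.75,1],
  [0,0,0,0,0,-0.9,1],
  [0,0,0,0,0,-0.9,1],
])

```text
time_s: 18.25
position: [515.0, 362.8, 200.3]
tcp_rot: [0.765, 0.644, 0.001, -0.0]
contact_force: [-0.2, -0.2, -0.1]
grip_width: 87.1
finger_force: 0.0
```

```bash
python3 - <<'E'
from h import *
s=ctrl.sense();M=R.from_quat(s["tcp_rot"]).as_matrix();print(s["position"].round(1),M[:,2].round(3),np.degrees(np.arctan2(M[1,1],M[0,1])),s["qpos"].round(2))
E
```

```text
[515.  362.8 200.3] [ 0.001  0.002 -1.   ] -9.780389058747401 [-0.12  0.36 -0.68  1.52  0.23  1.34 -0.99]
```

>>> arm_command([
  [0,0.05,-5,0,0,0,1],
  [0,0.05,-9,0,0,0,1],
  [0,0.05,-13,0,0,0,1],
  [0,0.05,-15.7,0,0,0,1],
  [0,0.05,-16.7,0,0,0,1],
  [0,0.05,-16.7,0,0,0,1],
  [0,0.05,-16.7,0,0,0,-1],
  [0,0.05,-16.7,0,0,0,-1],
  [0,0.05,-16.7,0,0,0,-1],
  [0,0.05,-16.7,0,0,0,-1],
  [0,0.05,-16.7,0,0,0,-1],
  [0,0.05,-16.7,0,0,0,-1],
  [0,0.05,-16.7,0,0,0,-1],
], grip_force=30)

```text
time_s: 19.55
position: [514.5, 364.1, 33.4]
tcp_rot: [0.764, 0.645, 0.001, -0.001]
contact_force: [0.1, -0.2, 0.9]
grip_width: 45.7
finger_force: 30.0
```

>>> arm_command([
  [0,0,1.5,0,0,0,-1],
  [0,0,6,0,0,0,-1],
  [0,0,11,0,0,0,-1],
  [0,0,16,0,0,0,-1],
  [0,-3,20,0,0,0,-1],
  [0,-8,20,0,0,0,-1],
  [0,-13,20,0,0,0,-1],
  [0,-18,20,0,0,0,-1],
  [0,-23,20,0,0,0,-1],
  [0,-28,20,0,0,0,-1],
  [0,-33,20,0,0,0,-1],
  [0,-38,20,0,0,0,-1],
  [0,-43,20,0,0,0,-1],
  [0,-48,20,0,0,0,-1],
  [0,-53,20,0,0,0,-1],
  [0,-58,20,0,0,0,-1],
  [0,-63,20,0,0,0,-1],
  [0.3,-68,20,0,0,0,-1],
  [0.5,-72.6,20,0,0,0,-1],
  [0.5,-72.6,20,0,0,0,-1],
])

```text
time_s: 21.55
position: [516.2, -370.5, 232.8]
tcp_rot: [0.767, 0.641, -0.001, 0.0]
contact_force: [-0.3, -0.2, -1.2]
grip_width: 45.8
finger_force: 30.0
```

```bash
python3 - <<'E'
from h import *
c=cam("wrist");save("wrist","pics/w5.png")
s=ctrl.sense();print(s["position"].round(1),s["qpos"].round(2),s["grip_width"],s["finger_force"])
for x,y in [(520,-362)]:print(proj(c,[[x,y,28],[x+67,y,28],[x-67,y,28],[x,y+67,28],[x,y-67,28]]).round())
E
```

```text
[ 517.6 -365.9  232.9] [ 0.74  0.29 -0.2   1.47  0.06  1.39  0.36] 45.82827971768853 29.99987089075148
[[324. 162.]
 [388. 150.]
 [261. 173.]
 [312.  96.]
 [334. 221.]]
```

View pics/w5.png

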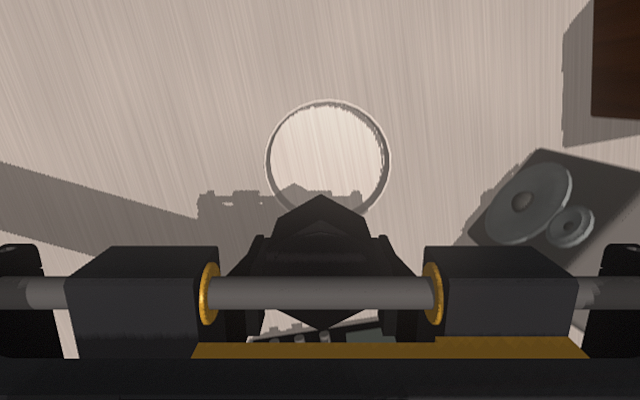

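The tin is centred at about (327,161) in the picture, which matches the prediction for (522,-362). I'll lower the cap and release it with a limited opening.

>>> arm_command([
  [0.2,0,-5,0,0,0,-1],
  [0.2,0,-10,0,0,0,-1],
  [0.2,0,-15,0,0,0,-1],
  [0.2,0,-18,0,0,0,-1],
  [0.2,0,-20,0,0,0,-1],
  [0.2,0,-21,0,0,0,-1],
  [0.2,0,-21.3,0,0,0,-1],
  [0.2,0,-21.3,0,0,0,-1],
])

```text
time_s: 22.4
position: [522.3, -361.6, 21.2]
tcp_rot: [0.764, 0.645, 0.001, -0.0]
contact_force: [0.7, -0.2, -0.5]
grip_width: 45.8
finger_force: 30.0
```

>>> arm_command([
  [0,0,0,0,0,0,0.35],
  [0,0,0,0,0,0,0.35],
  [0,0,0,0,0,0,0.35],
  [0,0,2,0,0,0,0.35],
  [0,0,5,0,0,0,0.35],
  [0,0,10,0,0,0,0.35],
  [0,0,15,0,0,0,0.35],
  [0,0,20,0,0,0,0.35],
  [0,0,23,0,0,0,0.35],
  [0,0,23,0,0,0,0.35],
])

```text
time_s: 23.4
position: [524.0, -363.4, 257.4]
tcp_rot: [0.764, 0.645, 0.002, 0.005]
contact_force: [0.6, -0.3, 0.3]
grip_width: 58.8
finger_force: 0.0
```

```bash
python3 - <<'E'
from h import *
save("wrist","pics/w6.png");save("top","pics/t6.png");save("scene","pics/s6.png")
w=cv2.imread("pics/w6.png");t=cv2.imread("pics/t6.png");s=cv2.imread("pics/s6.png")
can=np.zeros((600,800,3),np.uint8);can[:250,:400]=cv2.resize(w,(400,250));can[:250,400:]=cv2.resize(t,(400,250))
can[255:600,:400]=cv2.resize(t[165:245,275:368],(400,345),interpolation=cv2.INTER_CUBIC);can[255:600,400:]=cv2.resize(s[140:260,270:410],(400,345),interpolation=cv2.INTER_CUBIC)
cv2.imwrite("pics/c6.png",can)
E
```

```text
(no output)
```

View pics/c6.png

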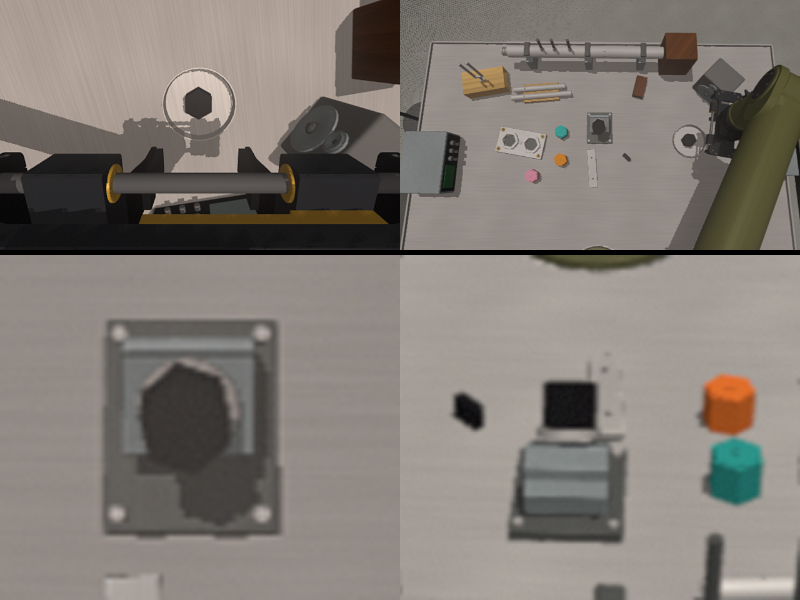

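The other cap stands upright in the tin. The gauge cap sits flush on the shoulder, and the bystanders and look-alikes are where they were.

```bash
python3 -c "
from cell import ctrl
print(ctrl.job_done())"
```

```text
the job is handed in; nothing more can be done
None
```

The job is handed in at about 24 s: one cap turned on past the bad cap's binding point until it stopped flush on the gauge's shoulder, so I took it as the good one, and the other cap, not tried on the gauge, is upright in the scrap tin.

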